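Clamp the glued vase stand in the gluing jig

TASK

Clamp the freshly glued walnut vase stand in the gluing jig: push it with the fingertips fully home into the corner, flat against both the aluminium fence and the side stop, then push the red handle of the toggle clamp over and down until it snaps past centre and stays locked, its rubber foot pressing on the stand. Only push: do not lift the stand, and leave the other things on the bench where they are.

Things in the scene. Friction and masses are not known exactly. Their poses are not given: they have to be found in the camera images.
- jig: Fixed gluing jig on a plywood board 335 x 208 x 18 mm. Origin at the table surface, straight below the clamping arm's pivot; z up; +x points from the work to the clamp's handle end; the clamp works in the plane y = 0. The board covers x -235 to 100, y -78 to 130 mm. A steel toggle clamp with flat base is bolted on at x -19 to 77, y -26 to 26, behind the fence.
- fence_face (a point): On the work face of the aluminium fence, at the board's top (jig x -50, y 0, z 18 mm); axes as the jig's. The face looks to -x and runs from jig y -72 to 118; the fence is 14 mm high and 12 mm thick.
- stop_face (a point): On the work face of the aluminium side stop, at the board's top (jig x -100, y -60, z 18 mm); axes as the jig's. The face looks to +y and runs from jig x -145 to -50; the stop is 14 mm high and 12 mm thick.
- stand: Loose two-tier walnut vase stand, 0.26 to 0.48 kg. Origin at the centre of its underside, z up. Foot board 100 mm along its x, 120 mm along its y, 18 mm high; on it a round tier 88 mm across, top 34 mm above the underside, with cork disc. It starts 20 to 60 mm short of the fence and 15 to 50 mm short of the stop, up to 0.25 rad askew; home, its x lies along the jig's x. Slides under 1 to 4 N.
- stand_home (a point): Point on the board's top (jig x -100, y 0, z 18 mm) where the origin of the stand lies when it is fully home, touching fence and stop; axes as the jig's.
- clamp_handle (a joint): Angle between the clamp's handle and its link: 0 open as at the start, 2.13 at dead centre, 2.33 at the stop, locked. Pushed at the grip it takes about 1.5 N and stays where it is left until the foot meets the stand at 1.7; from there up to 6 N as the foot's spring is pressed in: let go before dead centre it springs back to 1.7, past dead centre it snaps to the stop and stays.
- handle_grip (a point): On the centre line of the round red grip (22 mm diameter, 110 mm long), 105 mm from the handle's root pivot, 41 mm from its free end. x runs along the handle to the free end; z points square to it, to the side on which to push (to the work when open, up when locked). In the jig's frame it is at about x 67, z 203 mm open (handle 75 degrees above level), x 122, z 65 mm locked (handle level).
- clamp_foot: Black domed rubber foot, 20 mm across, 9.5 mm thick, on a sprung spindle (6 N per mm, pressed in 2 to 3 mm when locked on the stand, about 15 N) under the end of the 120 mm clamping arm. Origin at the middle of its underside. Open, the arm stands nearly upright, its end 160 mm above the table, clear of the work; closed, it lies level over the fence, the foot on the middle of the stand.
- glue: Loose glue bottle, white with yellow label and orange cap, 48 mm diameter, 135 mm tall, beyond the side stop; origin under its base. Leave alone.
- pencil_cup: Loose white cup of pencils, 76 mm diameter, 95 mm tall, pencils to 190 mm; beyond the side stop; origin under its base. Leave alone.
- tape_roll: Loose roll of brown parcel tape lying flat, 104 mm diameter, 48 mm tall; beyond the side stop; origin under its centre. Leave alone.
- brush: Loose glue brush, 190 mm long, lying beside the board at its work end; origin under its middle. Leave alone.
- glasses: Loose safety glasses, 140 mm wide and 50 mm tall, beside the handle end of the board on the robot's side; origin under the middle of the lenses. Leave alone.
- vase: Loose blue and white porcelain vase, 160 mm across, 285 mm tall, far on the left of the bench; origin under its base. Leave alone.
Not all that is in view belongs to the job. What is shaped like the stand but orange or purple is not meant.

How it is judged:
By the outcome, as a careful person would: the job done as asked, in the order asked, and still so for the second after the job is handed in, with the robot touching nothing.
It also fails if it takes over 69 s, if anything falls off the work surface, if the arm or the gripper's body presses on something with over 40 N, if the wrist force passes 120 N, or if a joint passes its speed limit or range.

ROBOT

A 6-joint arm with a two-finger parallel gripper is mounted at the origin on the work surface. World frame = base frame: x ahead of the robot, y to its left, z up, the work surface at z = 0. Lengths are in m, angles in rad, forces in N, time in s.
With the tool pointing down it reaches from about 0.325 to 1 m from the base axis. Payload 5.1 kg.
Tool frame: the origin (TCP) lies on the centre line of the jaws, within the pads' length; the fingertips stand 22 mm ahead of it and the grasp point (between the pads) lies 3 mm ahead of it; z points along the fingers, y is the line along which they close (so a half turn about z gives the same grasp; the last joint's range is limited). The gripper opens to 85 mm and grips with 20 to 120 N. Pads are 22 mm wide; open, the fingers measure 114 mm over their backs; the gripper's body (76 mm by 85 mm) begins 54 mm behind the grasp point. The pads swing forward as they close: fully open they stand 13 mm farther back than shut.
Start: joints at [-1.315, 0.124, 1.65, -0, 1.367, -0.083], TCP at [0.216, -0.613, 0.253] pointing down, gripper open.
Joint ranges: [-2.61, 2.61], [-1.02, 2.33], [0.03, 2.71], [-1.35, 4.49], [0.32, 2.68], [-2.91, 2.91]. Speed limits (rad/s): [2.57, 2.57, 3.14, 3.14, 3.14, 3.14].

INTERFACE

Orientations are given as a unit quaternion [w, x, y, z].
In Python, from rig import r gives the robot as it stands. The module is installed in compiled form; this text tells all that it offers. Calls block until the motion is done:
- r.move_to(position, orientation): joint-space move of the TCP to a pose.
- r.move_l(position, orientation=None, v=0.15): straight line of the TCP; orientation=None keeps the orientation; v is the mean speed in m/s.
- r.movej(angles): joint-space move.
- r.gripper_to(opening, grasp_force=None): finger opening in m; grasp_force is the grip in N (None keeps the last); returns when the fingers have stopped.
- r.wait(seconds).
- r.inverse_kinematics(position, orientation): joint angles nearest the present ones, or None.
- r.capture(name): name is "side" or "top" or "wrist"; returns a dict with "color" (384x512x3 uint8, blue, green, red), "fovy" (degrees; the focal length in pixels is half the picture's height over the tangent of half this angle, whatever the lens; pixels are square), "cx", "cy" (the principal point, pixels), "camera_from_world" (4x4, takes a point from world to camera coordinates). Camera axes: x right, y down, z forward; pixel columns grow to the right and rows downward; lengths in m; the calibration is good to about 2 mm. A picture is of the moment at which its call begins. There is no depth.
A pose or a line that the arm cannot do raises r.IKError and nothing moves.
- r.sign_off(): hands the job in; it is judged then, once.
Readings, each from a call of its own:
- r.get_time(): time.
- r.get_qpos(): joint angles.
- r.get_joint_velocities(): joint speeds.
- r.get_tau(): joint torques, N m.
- r.get_ee_pos(): TCP position.
- r.get_ee_rot(): TCP orientation.
- r.get_ft_force(): force on the tool from outside, world axes, zero at the start.
- r.get_moment(): the same for the moment, N m.
- r.get_finger_gap(): finger opening in m.
- r.get_grasp_force(): force on a finger pad.
Only numpy, scipy, OpenCV 4.12 (cv2) and the standard library are available. Lean on these libraries where they do the work, as an engineer would, in place of code of your own. Each camera call takes 0.05 s, during which the arm holds its last target. There are 200 camera calls.

## Working session

There is one attempt and no reset: what is moved stays moved. The work goes in short steps, each a Python script; the robot and the scene stay as the last script left them, time stands still between calls to the robot, and variables do not carry over. Pictures are saved under pics/ and viewed, at most 10 in all, crops included, and the job is handed in when it is done.

```bash
mkdir -p pics; cat > h.py <<'E'
from rig import r
import numpy as np, cv2
def cap(n,f=None):
    c=r.capture(n)
    if f: cv2.imwrite('pics/'+f,c['color'])
    return c
def K(c):
    h=c['color'].shape[0]; f=h/2/np.tan(np.radians(c['fovy'])/2); return f
def proj(c,P):
    P=np.atleast_2d(P); q=(c['camera_from_world']@np.c_[P,np.ones(len(P))].T).T; f=K(c)
    return np.c_[f*q[:,0]/q[:,2]+c['cx'],f*q[:,1]/q[:,2]+c['cy']]
def back(c,uv,z):
    T=np.linalg.inv(c['camera_from_world']); f=K(c); out=[]
    for u,v in np.atleast_2d(uv):
        d=T[:3,:3]@np.array([(u-c['cx'])/f,(v-c['cy'])/f,1]); o=T[:3,3]; out.append(o+d*(z-o[2])/d[2])
    return np.array(out)
E
python3 - <<'E'
from h import *
a=cap('top');b=cap('side')
cv2.imwrite('pics/top0.png',cv2.resize(a['color'],(800,600),interpolation=cv2.INTER_CUBIC))
cv2.imwrite('pics/side0.png',cv2.resize(b['color'],(800,600),interpolation=cv2.INTER_CUBIC))
for c in(a,b): print(c['fovy'],c['cx'],c['cy'],np.linalg.inv(c['camera_from_world']).round(3))
print(r.get_time())
E
```

```text
46.8003136635619 255.52659524533374 189.14469598233052 [[-0.076 -0.976  0.205  0.301]
 [-0.997  0.074 -0.021  0.115]
 [ 0.005 -0.206 -0.979  1.441]
 [ 0.     0.     0.     1.   ]]
50.970502568142464 251.87637795489343 199.0973968415738 [[-0.867 -0.381  0.321  0.129]
 [-0.498  0.655 -0.568  0.918]
 [ 0.006 -0.652 -0.758  1.222]
 [ 0.     0.     0.     1.   ]]
0.1
```

View pics/top0.png

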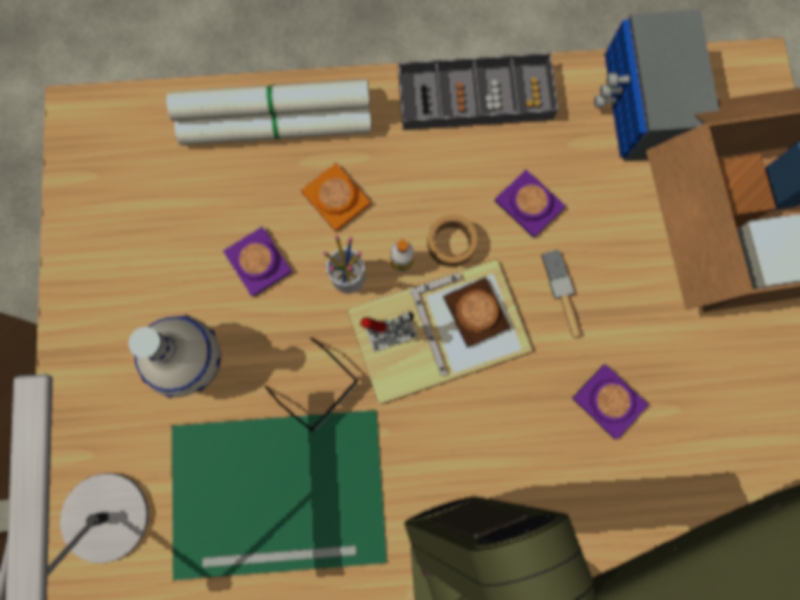

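View pics/side0.png

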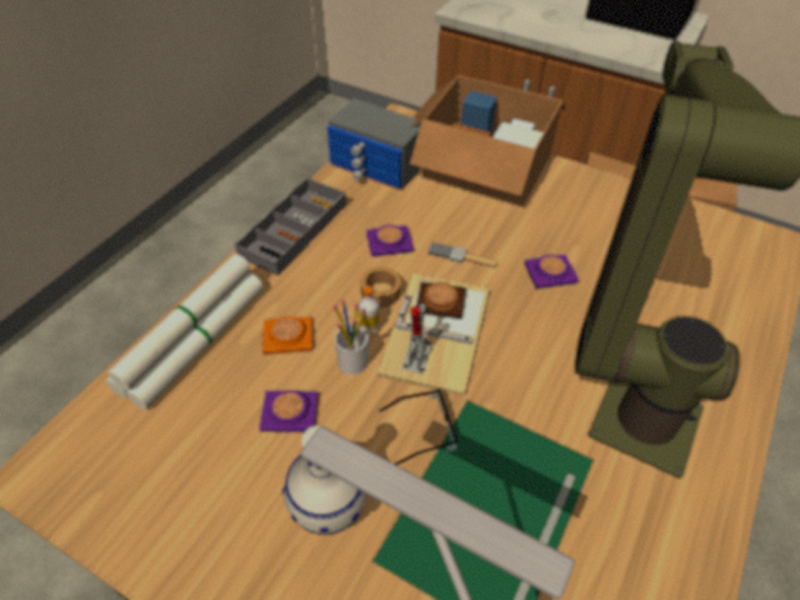

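The walnut stand is the dark-brown one at about (478,312) in the top view (800x600), on the jig board with corners (350,305), (498,262), (534,352), (383,402). The similar objects are orange at (337,197) and purple at (258,261), (530,203) and (611,401), so they are decoys. The handle is red at (375,324). The glasses are at (315,385), the tape at (453,240), the glue at (402,254) and the cup at (346,270). Next I'll get the coarse jig pose and take a wrist close-up.

```bash
cat >> h.py <<'E'
from scipy.spatial.transform import Rotation as R
def quat(M): q=R.from_matrix(M).as_quat(); return [q[3],q[0],q[1],q[2]]
def fit2(J,W): # rigid 2d: W=Rot(th)J+t
    J=np.asarray(J,float);W=np.asarray(W)[:,:2];a=J-J.mean(0);b=W-W.mean(0)
    th=np.arctan2((a[:,0]*b[:,1]-a[:,1]*b[:,0]).sum(),(a*b).sum()); M=np.array([[np.cos(th),-np.sin(th)],[np.sin(th),np.cos(th)]])
    t=W.mean(0)-M@J.mean(0); return th,t,(W-(J@M.T+t))
E
python3 - <<'E'
from h import *
a=cap('top')
s=.64
W=back(a,np.array([(350,305),(498,262),(534,352),(383,402)])*s,.018)
th,t,e=fit2([(.1,-.078),(-.235,-.078),(-.235,.13),(.1,.13)],W)
print(W.round(3),th,t,e.round(4))
print(back(a,[(478*s,312*s)],.05), back(a,[(315*s,385*s)],.0))
print(r.get_ee_rot(), r.get_ee_pos())
w=cap('wrist'); print(w['fovy'],w['cx'],w['cy']); T=np.linalg.inv(w['camera_from_world']); print(T.round(3))
# candidate view poses
c=np.cos(th);sn=np.sin(th)
ctr=t+np.array([[c,-sn],[sn,c]])@[-.09,.0]
for yaw in np.arange(0,6.3,.52):
  M=R.from_euler('z',yaw).as_matrix()@np.diag([1,-1,-1])
  q=r.inverse_kinematics([*ctr,.40],quat(M)); print(round(yaw,2),None if q is None else np.round(q,2))
E
```

```text
[[ 0.586  0.189  0.018]
 [ 0.656 -0.129  0.018]
 [ 0.459 -0.183  0.018]
 [ 0.381  0.135  0.018]] 1.808503584084071 [0.52981923 0.0746051 ] [[ 0.0043 -0.0008]
 [-0.0054  0.0061]
 [ 0.0003  0.0011]
 [ 0.0009 -0.0063]]
[[ 0.54575407 -0.07199088  0.05      ]] [[0.42719294 0.27277751 0.        ]]
[-8.41252502e-04  9.85687197e-01  1.68582438e-01 -6.74263000e-05] [ 0.215879   -0.61262711  0.25231112]
60.516842657832505 253.02320296300803 192.90590313165873
[[ 0.333 -0.893 -0.301  0.294]
 [-0.943 -0.317 -0.105 -0.586]
 [-0.002  0.319 -0.948  0.373]
 [ 0.     0.     0.     1.   ]]
0.0 [-0.12 -0.15  1.68 -0.    1.61  1.45]
0.52 [-0.12 -0.15  1.68 -0.    1.61  0.93]
1.04 [-0.12 -0.15  1.68 -0.    1.61  0.41]
1.56 [-0.12 -0.15  1.68 -0.    1.61 -0.11]
2.08 [-0.12 -0.15  1.68 -0.    1.61 -0.63]
2.6 [-0.12 -0.15  1.68 -0.    1.61 -1.15]
3.12 [-0.12 -0.15  1.68 -0.    1.61 -1.67]
3.64 [-0.12 -0.15  1.68 -0.    1.61 -2.19]
4.16 [-0.12 -0.15  1.68 -0.    1.61 -2.71]
4.68 None
5.2 [-0.12 -0.15  1.68 -0.    1.61  2.53]
5.72 [-0.12 -0.15  1.68 -0.    1.61  2.01]
6.24 [-0.12 -0.15  1.68 -0.    1.61  1.49]
```

```bash
cat >> h.py <<'E'
TH,T0=1.8085,np.array([.5298,.0746])
def J2W(x,y,z,th=None,t=None):
    th=TH if th is None else th; t=T0 if t is None else t
    c,s=np.cos(th),np.sin(th); return np.array([t[0]+c*x-s*y,t[1]+s*x+c*y,z])
E
python3 - <<'E'
from h import *
M=R.from_euler('z',TH-np.pi/2).as_matrix()@np.diag([1,-1,-1])
r.move_to(J2W(-.09,.02,.33),quat(M)); r.wait(.3)
w=cap('wrist','w1raw.png'); np.save('w1.npy',w,allow_pickle=True)
a=cap('top','t1raw.png'); np.save('t1.npy',a,allow_pickle=True)
cv2.imwrite('pics/w1.png',cv2.resize(w['color'],(800,600),interpolation=cv2.INTER_CUBIC)); print(r.get_time())
print(np.linalg.inv(w['camera_from_world']).round(3))
E
```

```text
3.0083
[[ 0.236 -0.921 -0.31   0.612]
 [-0.972 -0.224 -0.075  0.001]
 [ 0.     0.319 -0.948  0.451]
 [ 0.     0.     0.     1.   ]]
```

View pics/w1.png

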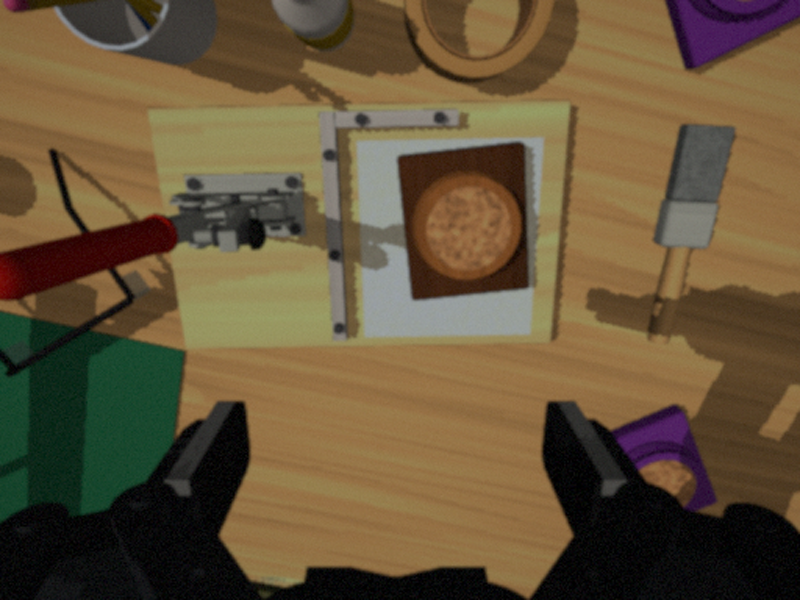

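Wrist view (800x600): the board corners are (149,110), (571,102), (551,341) and (186,348). The fence work-face top edge runs (337,128)–(346,339) and the stop edge (340,127)–(459,124). The stand (walnut, brown) has foot-top corners (398,157), (523,143), (529,291) and (413,299). I'll fit these and check with an enlarged overlay.

```bash
cat > fit.py <<'E'
from h import *
from scipy.optimize import least_squares
w=np.load('w1.npy',allow_pickle=True).item(); s=.64
px=np.array([(149,110),(571,102),(551,341),(186,348),(337,128),(346,339),(459,124)])*s
jp=np.array([(.1,-.078,.018),(-.235,-.078,.018),(-.235,.13,.018),(.1,.13,.018),(-.05,-.06,.032),(-.05,.118,.032),(-.145,-.06,.032)])
f=lambda p:(proj(w,[J2W(*j,p[0],p[1:]) for j in jp])-px).ravel()
o=least_squares(f,[TH,*T0]); th,t=o.x[0],o.x[1:]; print(o.x,o.fun.reshape(-1,2).round(1).tolist())
sp=np.array([(398,157),(523,143),(529,291),(413,299)])*s
W=back(w,sp,.036)
ths,ts,e=fit2([(.05,-.06),(-.05,-.06),(-.05,.06),(.05,.06)],W); print(ths-th,ts,e.round(4).tolist())
c,sn=np.cos(th),np.sin(th); print('stand in jig',np.array([[c,sn],[-sn,c]])@(ts-t))
im=cv2.resize(w['color'],None,fx=3,fy=3,interpolation=cv2.INTER_CUBIC)
def pl(P,col):cv2.polylines(im,[np.round(proj(w,P)*3+1).astype(int)],False,col,1)
pl([J2W(*j,th,t) for j in jp[[0,1,2,3,0]]],(255,0,0)); pl([J2W(*j,th,t) for j in jp[[6,4,5]]],(0,255,0))
pl([J2W(x,y,.036,ths,ts) for x,y in((.05,-.06),(-.05,-.06),(-.05,.06),(.05,.06),(.05,-.06))],(255,255,0))
pl([J2W(x,0,.203,th,t) for x in(.06,.074)],(255,255,255))
pl([J2W(.067-.064*np.cos(np.radians(75)),0,.203-.064*np.sin(np.radians(75)),th,t),J2W(.067+.041*np.cos(np.radians(75)),0,.203+.041*np.sin(np.radians(75)),th,t)],(255,255,255))
cv2.imwrite('pics/ov1.png',im[170:770,270:1070])
E
python3 fit.py
```

```text
[1.82704479 0.53048776 0.07870624] [[-1.5, -1.6], [1.0, -1.8], [0.4, 1.6], [-0.2, 1.0], [-0.5, -0.1], [0.8, 1.1], [0.2, 1.0]]
0.08743305682640812 [ 0.55235315 -0.07212834] [[-0.0004, -0.0011], [-0.0012, 0.0019], [-0.001, -0.0001], [0.0026, -0.0007]]
stand in jig [-0.15145132  0.0170781 ]
```

View pics/ov1.png

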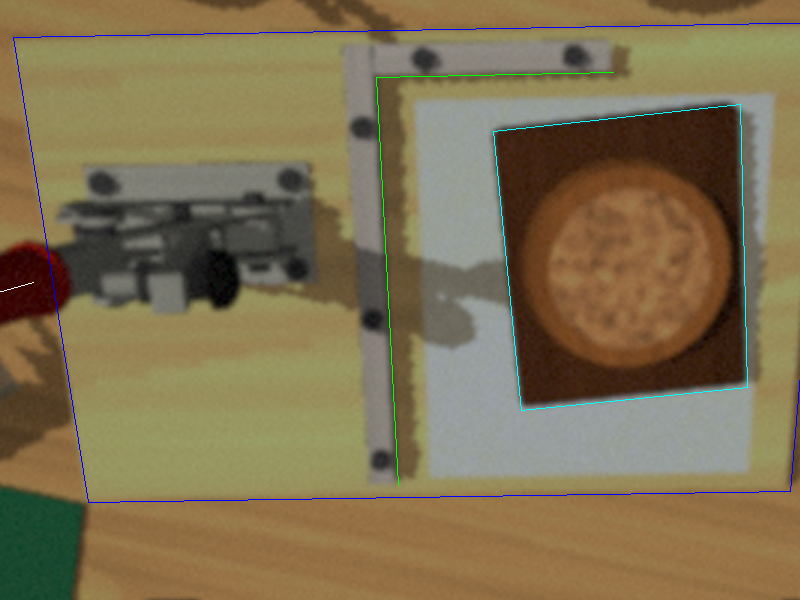

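The overlay matches. The jig sits at yaw 1.827, (0.5305, 0.0787), and the stand in the jig frame is at (-151, 17) mm, yaw 0.087. I'll push first towards the stop with two fingertips, after touching down on the free part of the board to find the tip height.

```bash
cat >> h.py <<'E'
TH,T0=1.82704,np.array([.53049,.07871])
JX=np.array([np.cos(TH),np.sin(TH),0]);JY=np.array([-np.sin(TH),np.cos(TH),0])
def down(yaw): return quat(R.from_euler('z',TH+yaw).as_matrix()@np.diag([1,-1,-1]))
QY=down(np.pi/2); QX=down(np.pi)   # tool x along +jig y / -jig x
def tojig(p): d=np.asarray(p)-[*T0,0]; return np.array([d@JX,d@JY,d[2]])
def advance(d,step,maxd,lim,v=.06):
    """step along world dir d until reaction against d exceeds lim"""
    d=np.asarray(d,float); p=np.array(r.get_ee_pos()); f0=np.array(r.get_ft_force()); log=[]; s=0
    while s<maxd:
        s=min(s+step,maxd); r.move_l(p+d*s,v=v); f=-(np.array(r.get_ft_force())-f0)@d; log.append(round(float(f),1))
        if f>lim: break
    return s,log
E
python3 - <<'E'
from h import *
t0=r.get_time()
r.gripper_to(.06)
r.move_to(J2W(-.14,.115,.13),QY)
r.move_l(J2W(-.14,.115,.065),v=.12); r.wait(.1)
print('ft',np.round(r.get_ft_force(),2),tojig(r.get_ee_pos()).round(4),r.get_time()-t0)
print(advance([0,0,-1],.0015,.05,2,v=.03)); z=r.get_ee_pos()[2]; print('touch z',z)
p=np.array(r.get_ee_pos()); r.move_l(p+[0,0,.007],v=.05); print(r.get_ft_force(),r.get_time())
E
```

```text
ft [ 0.21  0.98 -0.57] [-0.1405  0.1142  0.0661] 3.9666999999999994
(0.03150000000000001, [1.0, 0.5, 0.9, 1.6, 1.3, 0.9, 1.4, 0.1, 0.4, 0.4, 0.5, -0.2, 0.9, 0.1, 0.1, 0.5, 0.6, 1.6, 0.2, 0.6, 2.8])
touch z 0.03494194804483562
[ 0.21737633  0.34055087 -0.4828833 ] 12.525
```

```bash
python3 - <<'E'
from h import *
print(tojig(r.get_ee_pos()).round(4))
print(advance(-JY,.004,.060,9,v=.08)); print(tojig(r.get_ee_pos()).round(4))
r.wait(.1); print(np.round(r.get_ft_force(),1), r.get_time())
w=cap('wrist'); np.save('w2.npy',w,allow_pickle=True); a=cap('top'); np.save('t2.npy',a,allow_pickle=True)
p=np.array(r.get_ee_pos()); r.move_l(p+JY*.02,v=.1)
r.move_l(r.get_ee_pos()+np.array([0,0,.07]),v=.2)
print(r.get_time())
# x-push approach: stand -x face ~ -.205
r.move_to(J2W(-.228,.0,.11),QX)
w=cap('wrist'); cv2.imwrite('pics/w3.png',cv2.resize(w['color'],(800,600)))
print(r.get_time(),tojig(r.get_ee_pos()).round(4))
E
```

```text
[-0.1408  0.1136  0.0424]
(0.048000000000000015, [0.3, -0.5, -0.2, 0.6, 0.7, 0.5, 0.4, 0.5, 0.1, 0.4, 7.2, 21.8])
[-0.1406  0.0703  0.0418]
[-19.4  -6.5  14.2] 15.625
16.625
20.5333 [-0.228  0.     0.11 ]
```

View pics/w3.png

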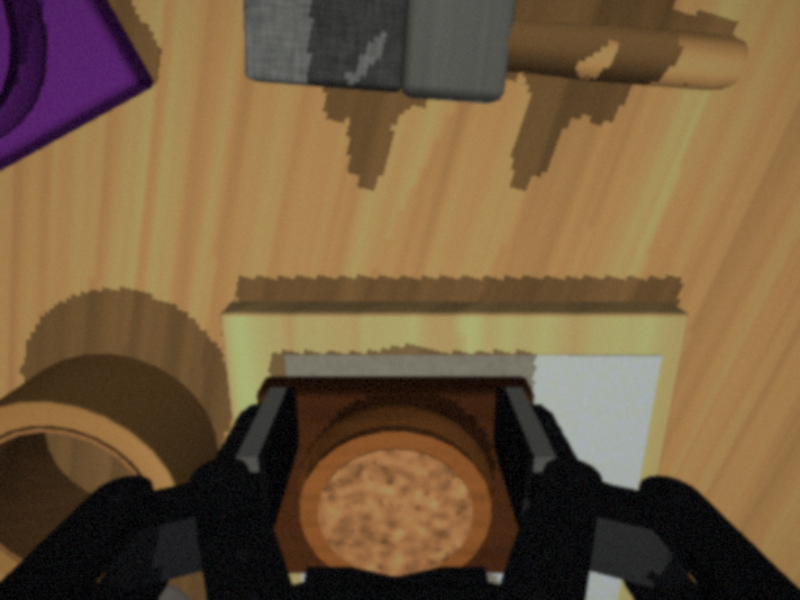

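Wrist view: the stand is now square to the board, with its far edge horizontal at row 378, cols 262–530. The board edge is at row 313, and the fingers straddle ±130 px around col 400. I'll compute the clearance, descend behind the stand and push to the fence.

```bash
python3 - <<'E'
from h import *
w=cap('wrist')
f=[tojig(x).round(4).tolist() for x in back(w,np.array([(262,378),(530,378)])*.64,.036)]; g=tojig(back(w,[(450*.64,313*.64)],.018)[0]); print(f,g)
xe=min(f[0][0],f[1][0]); xs=min(-.226,xe-.011-.006); print(xs)
r.move_l(J2W(xs,.0,.11),v=.2); r.move_l(J2W(xs,.0,.042),v=.12); r.wait(.1)
print(np.round(r.get_ft_force(),1), tojig(r.get_ee_pos()).round(4))
print(advance(JX,.004,.085,9,v=.08)); print(tojig(r.get_ee_pos()).round(4)); r.wait(.1)
print(np.round(r.get_ft_force(),1), r.get_time())
E
```

```text
[[-0.2107, -0.0563, 0.036], [-0.2108, 0.0566, 0.036]] [-0.23334921  0.02388608  0.018     ]
-0.2278
[-0.8  0.1 -0.1] [-0.2283 -0.0009  0.0433]
(0.07200000000000004, [0.4, -0.1, -0.2, 0.1, 0.7, 0.4, 1.0, 0.2, -0.1, -0.2, -1.3, 1.2, 0.9, -1.2, -0.3, 0.7, 0.0, 11.5])
[-0.1592 -0.0009  0.0438]
[  1.5 -10.5  -2.1] 26.25
```

```bash
python3 - <<'E'
from h import *
p=np.array(r.get_ee_pos()); r.move_l(p-JX*.012,v=.1); r.move_l(p-JX*.012+[0,0,.07],v=.25)
r.move_to(J2W(-.10,.088,.11),QY); r.move_l(J2W(-.10,.088,.042),v=.15); r.wait(.1)
print(advance(-JY,.004,.03,7,v=.08)); print(tojig(r.get_ee_pos()).round(4),r.get_time())
p=np.array(r.get_ee_pos()); r.move_l(p+JY*.012,v=.1); r.move_l(p+JY*.03+[0,0,.20],v=.3)
r.gripper_to(0)
w=cap('wrist'); b=cap('top'); np.save('w4.npy',w,allow_pickle=True)
M=[]
for i in (w,): cv2.imwrite('pics/w4.png',cv2.resize(i['color'],(800,600)))
print(r.get_time(),tojig(r.get_ee_pos()).round(4))
Z=np.array([0,0,1.])
for al in (52,65):
  tz=np.cos(np.radians(al))*JX-np.sin(np.radians(al))*Z
  for k in range(4):
    y0=[JY,-JY,np.cross(tz,JY),-np.cross(tz,JY)][k]
    Mr=np.c_[np.cross(y0,tz),y0,tz]
    out=[]
    for tip in ((.045,.215),(.056,.206),(.11,.14),(.122,.076)):
        q=r.inverse_kinematics(J2W(tip[0],0,tip[1])-.022*tz,quat(Mr)); out.append(None if q is None else np.round(q,2).tolist())
    print(al,k,out)
E
```

```text
(0.02, [0.4, 2.0, 0.8, -0.6, 14.5])
[-0.1003  0.0704  0.0427] 32.8
34.625 [-0.1003  0.1004  0.2427]
52 0 [[-0.17, -0.01, 1.92, 0.6, 1.55, 2.6], [-0.15, -0.01, 1.93, 0.6, 1.53, 2.61], [-0.06, 0.04, 2.01, 0.64, 1.38, 2.61], [-0.04, 0.13, 2.04, 0.66, 1.27, 2.55]]
52 1 [[-0.17, -0.01, 1.92, 0.6, 1.55, -0.54], [-0.15, -0.01, 1.93, 0.6, 1.53, -0.53], [-0.06, 0.04, 2.01, 0.64, 1.38, -0.53], [-0.04, 0.13, 2.04, 0.66, 1.27, -0.59]]
52 2 [[-0.17, -0.01, 1.92, 0.6, 1.55, -2.11], [-0.15, -0.01, 1.93, 0.6, 1.53, -2.1], [-0.06, 0.04, 2.01, 0.64, 1.38, -2.1], [-0.04, 0.13, 2.04, 0.66, 1.27, -2.16]]
52 3 [[-0.17, -0.01, 1.92, 0.6, 1.55, 1.03], [-0.15, -0.01, 1.93, 0.6, 1.53, 1.04], [-0.06, 0.04, 2.01, 0.64, 1.38, 1.04], [-0.04, 0.13, 2.04, 0.66, 1.27, 0.98]]
65 0 [[-0.08, -0.07, 1.92, 0.41, 1.45, 2.72], [-0.06, -0.07, 1.93, 0.42, 1.43, 2.73], [0.04, -0.02, 2.01, 0.44, 1.29, 2.77], [0.06, 0.06, 2.05, 0.47, 1.17, 2.73]]
65 1 [[-0.08, -0.07, 1.92, 0.41, 1.45, -0.42], [-0.06, -0.07, 1.93, 0.42, 1.43, -0.41], [0.04, -0.02, 2.01, 0.44, 1.29, -0.38], [0.06, 0.06, 2.05, 0.47, 1.17, -0.41]]
65 2 [[-0.08, -0.07, 1.92, 0.41, 1.45, -1.99], [-0.06, -0.07, 1.93, 0.42, 1.43, -1.98], [0.04, -0.02, 2.01, 0.44, 1.29, -1.95], [0.06, 0.06, 2.05, 0.47, 1.17, -1.98]]
65 3 [[-0.08, -0.07, 1.92, 0.41, 1.45, 1.15], [-0.06, -0.07, 1.93, 0.42, 1.43, 1.16], [0.04, -0.02, 2.01, 0.44, 1.29, 1.2], [0.06, 0.06, 2.05, 0.47, 1.17, 1.16]]
```

View pics/w4.png

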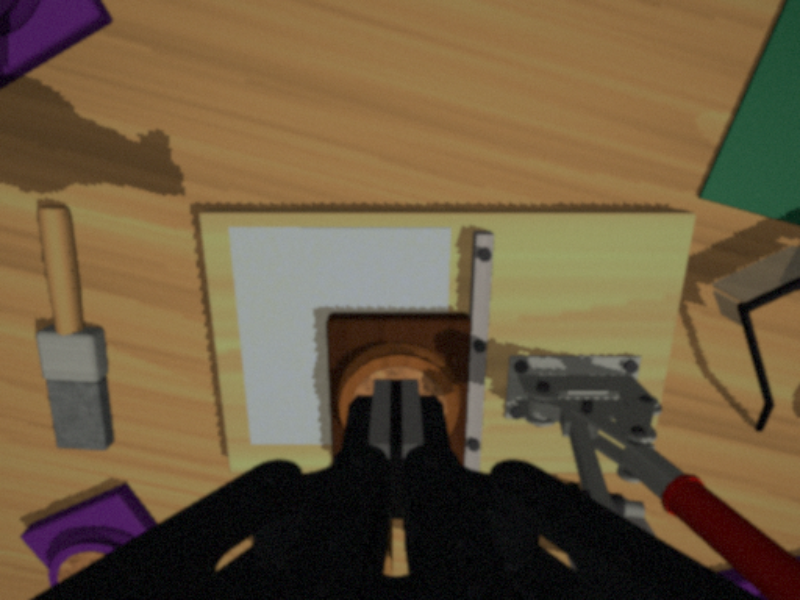

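The stand is flat against the fence: its right edge follows the fence at col ~470 for its full length. The y-push stalled at the stop at the same spot as before, so it is home. The handle's red grip starts at (690,490). Next I'll push the handle with closed fingertips, tool tilted 52° below level.

```bash
cat >> h.py <<'E'
Z=np.array([0,0,1.]); AL=np.radians(52); TZ=np.cos(AL)*JX-np.sin(AL)*Z
QH=quat(np.c_[np.cross(-JY,TZ),-JY,TZ])
def tip(phi):
    a=np.radians(phi); k=1-phi/75; b=np.radians(118.5+58.5*k)
    root=np.array([61+44*np.cos(b),63+44*np.sin(b)])
    return (root+105*np.array([np.cos(a),np.sin(a)])+11*np.array([-np.sin(a),np.cos(a)]))/1e3
def tcp(t): return J2W(t[0],0,t[1])-.022*TZ
E
python3 - <<'E'
from h import *
p=np.array(r.get_ee_pos()); r.move_l(p+[0,0,.1],v=.3)
r.move_to(tcp(tip(75))-.04*TZ,QH); r.wait(.1); f0=np.array(r.get_ft_force()); print(r.get_time())
r.move_l(tcp(tip(75))-.006*TZ,v=.1)
log=[]
for phi in range(70,14,-5):
    r.move_l(tcp(tip(phi)),v=.12); f=np.array(r.get_ft_force())-f0; log.append((phi,round(float(f@-JX),1),round(float(f[2]),1)))
    if np.linalg.norm(f)>22: break
print(log,tojig(r.get_ee_pos()+.022*TZ).round(3),r.get_time())
w=cap('wrist'); s=cap('side')
cv2.imwrite('pics/h1.png',np.hstack([cv2.resize(w['color'],(400,300)),cv2.resize(s['color'][140:270,200:360],(400,300),interpolation=cv2.INTER_CUBIC)]))
E
```

```text
36.5583
[(70, 0.0, -1.1), (65, -0.3, 0.6), (60, -0.5, 0.0), (55, -0.3, -0.1), (50, -0.3, 0.2), (45, 0.7, -1.0), (40, 0.0, -0.2), (35, 0.8, -0.0), (30, -0.1, 0.3), (25, 0.1, -0.2), (20, -0.7, 0.1), (15, 1.2, 0.7)] [ 0.117 -0.     0.112] 40.0583
```

View pics/h1.png

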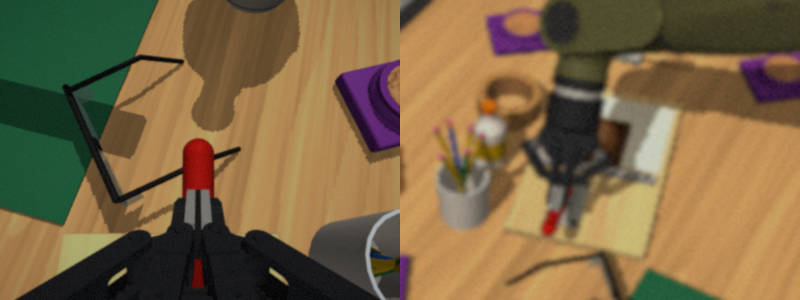

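The fingertips sit centred on the red grip, and the handle tip at (200,145) has moved down. I'll continue over dead centre.

```bash
python3 - <<'E'
from h import *
f0=np.zeros(3); log=[]
for phi in np.arange(12,-3.1,-2.5):
    r.move_l(tcp(tip(phi)),v=.06); f=np.array(r.get_ft_force()); log.append((phi,round(float(f@-JX),1),round(float(f[2]),1)))
    if f[2]>16: break
print(log,tojig(r.get_ee_pos()+.022*TZ).round(4),r.get_time())
w=cap('wrist'); s=cap('side')
r.move_l(r.get_ee_pos()-.03*TZ,v=.12); r.move_l(r.get_ee_pos()+np.array([0,0,.13])-JX*.03,v=.25); r.wait(.2)
w2=cap('wrist');print(r.get_time())
z=lambda c:cv2.resize(c['color'],(400,300))
cv2.imwrite('pics/h2.png',np.hstack([z(w),z(w2)]))
E
```

```text
[(np.float64(12.0), 0.2, 1.5), (np.float64(9.5), 0.6, 0.0), (np.float64(7.0), -0.3, -0.4), (np.float64(4.5), -1.0, -0.1), (np.float64(2.0), -0.9, 0.2), (np.float64(-0.5), 3.6, 14.4), (np.float64(-3.0), 7.0, 32.6)] [ 0.1222 -0.0013  0.0753] 41.925
43.4
```

View pics/h2.png

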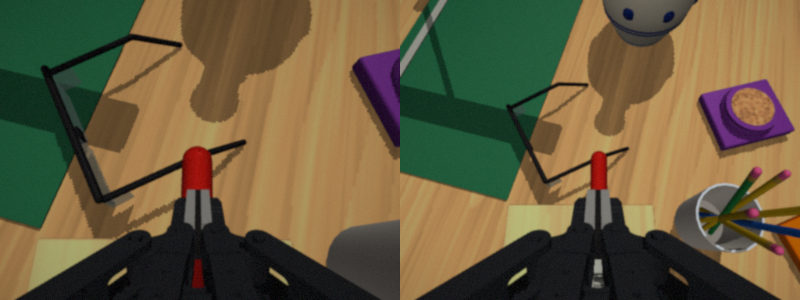

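The handle reached its stop, with the tip held at z 75 mm, and seems to stay down after I backed off. I'll check from the first viewing pose.

```bash
python3 - <<'E'
from h import *
r.move_l(r.get_ee_pos()+np.array([0,0,.08]),v=.25)
r.move_to(J2W(-.09,.02,.33,1.8085,np.array([.5298,.0746])),quat(R.from_euler('z',1.8085-np.pi/2).as_matrix()@np.diag([1,-1,-1]))); r.wait(.3)
w=cap('wrist'); im=cv2.resize(w['color'],(800,600),interpolation=cv2.INTER_CUBIC)
def pl(P,col):cv2.polylines(im,[np.round(proj(w,P)/.64).astype(int)],False,col,1)
pl([J2W(-.1+x,y,.036) for x,y in((.05,-.06),(-.05,-.06),(-.05,.06),(.05,.06),(.05,-.06))],(255,255,0))
pl([J2W(.053,0,.065),J2W(.163,0,.065)],(255,255,255))
cv2.imwrite('pics/fin.png',im); print(r.get_time())
E
```

```text
45.6333
```

View pics/fin.png

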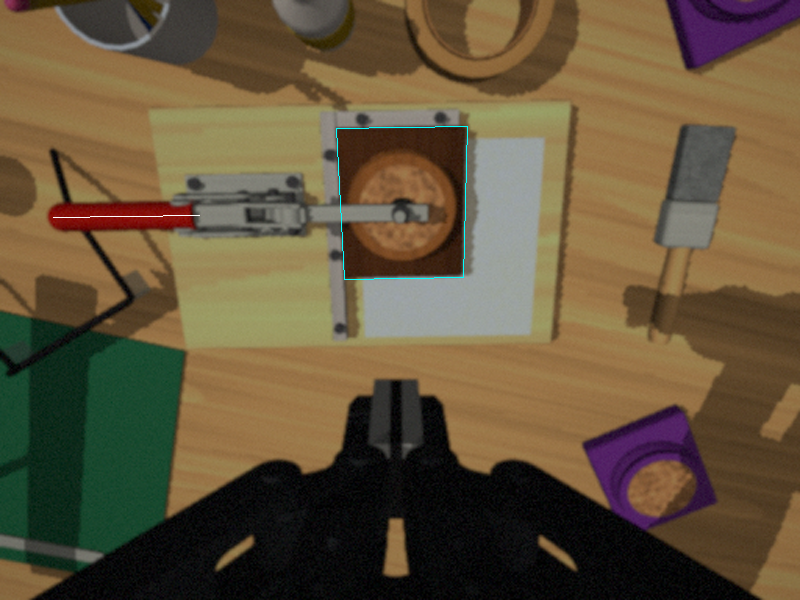

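The stand matches the home outline in the corner, at (337,127)–(465,277). The handle lies level on the predicted locked line, the foot is on the cork at (402,212), and the glasses, brush, cup, glue and tape have not moved.

```bash
python3 -c "
from rig import r
print(r.sign_off())"
```

```text
the job is handed in; nothing more can be done
None
```

The stand is home against the fence and side stop, the toggle clamp is locked with its foot on the stand, the other things in the final wrist view are where they were, and the job is handed in at about 46 s of the 69 s allowed.

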